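Centre a gem under a telescoping pointer and hold the pointer out

TASK

First slide the pink gem across the bench, keeping it flat on the bench, until it sits wholly inside the white chalk ring. Then press the red button on the telescoping tube in the vise fully in, take the pointer by its orange grip and pull it straight out past its first stop to its second and last stop, so that its needle stands over the gem. The tube springs back if let go, so finish while still gripping the pointer and holding it fully extended; leave the hone, the brass square and the mallet where they lie.

Things in the scene. Friction and masses are not known exactly. Their poses are not given: they have to be found in the camera images.
- gem_center (a point): centre, half-way up (17 mm above the bench), of the pink ten-sided faceted glass gem: 34 mm tall, 50 mm across at its widest (13 to 18 mm above the bench), foot 38 mm and flat top 28 mm across; about 0.11 kg. It lies loose on the bench at one side of the ring, 11 to 18 cm from it; the hone lies on the other side.
- ring_center (a point): centre, on the bench top (z = 0), of the white chalk ring drawn flat on the bench: inner diameter 76 mm, line 4 mm wide, no height to speak of. It lies straight below the place where the pointer's needle stands at the second stop.
- vise: dark iron vise, fixed at the far lip of the bench. Origin on the bench top (z = 0) under the middle of its cork-lined jaws (129 mm high, reaching 30 mm along the tube). It grips a level telescoping tube, centre line 110 mm up, which points and pulls out along the vise's own -x axis (robotwards, up to 20 degrees either side). A screw with a cross bar sticks out 114 mm to its -y side, 77 mm high.
- button_top (a point): centre of the top of the round red button (24 mm across) on the black block (34 mm along the tube, 30 mm across, top 129 mm up) of the fixed outer tube, 60 mm from the vise's origin along the tube. Its top is 140 mm above the bench at the start; it goes straight down 7 mm with about 4 N and stays down. Until it is 5 mm down the pointer is locked.
- button (a joint): how far the red button is pressed: 0 out, 0.007 m fully in. It has no return spring.
- pointer_grip (a point): centre (146 mm up) of the orange grip on the pointer's head: 24 by 24 mm, faces along and across the tube, from 121 to 169 mm above the bench; pinch it from above, across the tube. At the start 120 mm from the vise's origin along the tube (60 mm beyond the button), at the second stop 230 mm. A steel needle hangs straight below it, its point 60 mm above the bench.
- middle_tube (a joint): how far the brass middle tube is out of the outer tube: 0 in, 0.055 m at its stop (the first stop: it comes first, against a spring of 3 to 4 N).
- pointer (a joint): how far the pointer's steel rod is out of the brass middle tube: 0 in, 0.055 m at its stop. It comes second, against a spring of 7 to 8 N. Both at 0.055 (110 mm of travel in all) is the second stop.
- hone: bystander: white ceramic hone, 150 mm (its x) by 50 mm (its y) by 20 mm high; origin at the centre of its underside.
- square: bystander: brass sighting square lying flat, 16 mm high, about 130 mm (its x) by 85 mm (its y); origin on the bench near its middle.
- mallet: bystander: wooden mallet lying down, 56 mm high, 260 mm long along its x (handle to -x, head at +x, 95 mm wide); origin on the bench near its middle.
Things that resemble listed ones, but are neither listed nor needed, are in the scene too. Of the things that look like the part that bears gem_center, take the one that is farthest to the robot's left at the start.

How it is judged:
On the way, in this order (a step that is already met when the one before it is completed fails the run):
1. the gem lies wholly inside the chalk ring, at rest, with the telescope still closed (horizontal distance between gem_center and ring_center below 0.014 m and linear speed of gem below 0.02 m/s and value of joint button below 0.003 m), for 0.3 s.
2. the red button is pressed in (value of joint button above 0.0055 m), for 0.1 s.
3. the pointer, gripped, has passed the first stop (value of joint middle_tube above 0.05 m and value of joint pointer above 0.01 m and contact force between the fingers and pointer above 1 N), for 0.05 s.
At the end, for the whole second after the job is handed in: Both telescope sections are out to their stops (within 5 mm each), the fingers still grip the pointer (over 2 N), the button is in, and the gem lies flat and still, wholly inside the chalk ring (its centre within 14 mm of the ring's centre) (value of joint each of middle_tube, pointer above 0.05 m and contact force between the fingers and pointer above 2 N and value of joint button above 0.005 m and horizontal distance between gem_center and ring_center below 0.014 m and height (world z) of gem_center below 0.022 m and angle between gem_center's own z axis and vertical below 0.15 rad and linear speed of gem below 0.02 m/s); the arm keeps its last pose, push and grip.
It fails at once if the gem is lifted off the bench (over 10 mm) or tipped (height (world z) of gem_center above 0.027 m or angle between gem_center's own z axis and vertical above 0.4 rad).
It fails at once if the hone, the square or the mallet is moved over 15 mm (distance of any of hone, square, mallet from where it was at the start of the episode above 0.015 m).
It also fails if it takes over 64 s, if anything falls off the work surface, if the arm or the gripper's body presses on something with over 40 N, if the wrist force passes 120 N, or if a joint passes its speed limit or range.

ROBOT

A 7-joint arm with a two-finger parallel gripper is mounted at the origin on the work surface. World frame = base frame: x ahead of the robot, y to its left, z up, the work surface at z = 0. Lengths are in m, angles in rad, forces in N, time in s.
With the tool pointing down it reaches from about 0.4 to 0.85 m from the base axis. Payload 10.4 kg.
Tool frame: the origin (TCP) lies on the centre line of the jaws, within the pads' length; the fingertips stand 19 mm ahead of it and the grasp point (between the pads) is the TCP (manip.tcp_to_tips is the distance from the TCP to the fingertips, in m); z points along the fingers, y is the line along which they close (so a half turn about z gives the same grasp; the last joint's range is limited). The gripper opens to 87 mm and grips with 3 to 60 N. Pads are 19 mm wide; open, the fingers measure 117 mm over their backs; the gripper's body (75 mm by 190 mm) begins 51 mm behind the grasp point.
Start: joints at [1.088, 0.332, -0.065, 1.46, 0.022, 1.35, -0.088], TCP at [0.277, -0.56, 0.242] pointing down, gripper open.
Joint ranges: [-2.6, 2.6], [-0.5, 2.12], [-1.47, 1.34], [0.16, 2.42], [-1.27, 4.41], [0.06, 2.06], [-2.6, 2.6]. Speed limits (rad/s): [2.22, 2.22, 2.79, 2.79, 3.14, 3.14, 3.14].

INTERFACE

Orientations are given as a unit quaternion [w, x, y, z].
In Python, from cell import manip gives the robot as it stands. The module is installed in compiled form; this text tells all that it offers.
- The arm moves only by the shell command python3 -m crank 'ROWS' [FORCE]. ROWS is a JSON object of lists of equal length, an entry for each row: "grip": the opening, from 0 (shut) to 1 (fully open); "slide": the shift along the world's x, y, z scaled (see below), a list of three; "rotation": the turn, a rotation vector about the world's x, y, z scaled (see below), a list of three. In form: {"grip": [grip, ...], "slide": [[x, y, z], ...], "rotation": [[wx, wy, wz], ...]}. A call has 1 to 5 rows; each row is the pose to reach, as a shift and turn from the pose commanded when the call began; what a row does not reach only later rows make up. The controller multiplies each number of a shift by 0.12 m and each number of a turn by pi/4 rad. A row lasts 1/12 s, in which the tool goes at most 41.7 mm and 7.16 degrees, less where a joint would pass 70% of its speed; a pose out of reach is approached as far as the arm can. A call with a number of a shift or a turn outside -1 to 1 is refused whole. A call with a gripper value outside its range is refused whole. The fingers move at their own pace and stop on an object; FORCE is the grip in N (left out, the last holds). Time passes only in rows, so rows that repeat a pose let the fingers close. It gives the time, the measured TCP pose, the force, the opening and the grip force at its end, in the units of the state.
- manip.sense(): the state, without advancing time (a new reading comes with each control period).
- manip.read_camera(name): name is "scene" or "top" or "wrist"; returns a dict with "pixels" (480x640x3 uint8, red, green, blue), "K" (3x3 intrinsics, pixels), "T" (4x4, takes a point from camera to world coordinates); the wrist camera has in their place "hand_eye" (4x4, takes a point from camera to tool coordinates, whose origin is the TCP and whose axes are the flange's). Camera axes: x right, y up, looking along -z (the intrinsics and any distortion apply to the point x, -y, -z); pixel columns grow to the right and rows downward; lengths in m; the calibration is good to about 2 mm. The wrist camera is an equidistant fisheye: a pixel r from the principal point sees the ray r / f radians off the axis. A picture is of the moment at which its call begins: read the wrist's pose just before it. There is no depth.
- manip.sign_off(): hands the job in; it is judged then, once.
The state is a dict: "t": time; "joint_pos": joint angles; "joint_vel": joint speeds; "joint_torque": joint torques, N m; "tool_pos": TCP position; "tool_rot": TCP orientation; "force": force on the tool from outside, world axes, zero at the start; "moment": the same for the moment, N m; "opening": finger opening in m; "finger_force": force on a finger pad.
Only numpy, scipy, OpenCV 4.12 (cv2) and the standard library are available. Lean on these libraries where they do the work, as an engineer would, in place of code of your own. Each camera call takes 0.05 s, during which the arm holds its last target. There are 200 camera calls.

## Working session

There is one attempt and no reset: what is moved stays moved. The work goes in short steps, Python scripts to look and compute and a shell command to move; the robot and the scene stay as the last step left them, time stands still between calls to the robot, and variables do not carry over. Pictures are saved under pics/ and viewed, at most 10 in all, crops included, and the job is handed in when it is done.

```bash
mkdir -p pics
cat > h.py <<'E'
import numpy as np, cv2
from cell import manip
def cast(c,u,v,z):
    K,T=np.array(c["K"]),np.array(c["T"])
    d=np.linalg.inv(K)@[u,v,1]; d=T[:3,:3]@[d[0],-d[1],-d[2]]; o=T[:3,3]
    return o+d*(z-o[2])/d[2]
def proj(c,p):
    K,T=np.array(c["K"]),np.array(c["T"])
    q=T[:3,:3].T@(np.array(p)-T[:3,3]); q=K@[q[0],-q[1],-q[2]]; return q[:2]/q[2]
E
python3 - <<'E'
from h import *
s=manip.sense();print({k:np.round(v,3).tolist() for k,v in s.items()})
for n in("scene","top"):
    c=manip.read_camera(n);cv2.imwrite(f"pics/{n}0.png",c["pixels"][:,:,::-1]);print(n,{k:np.round(c[k],4).tolist() for k in c if k!="pixels"})
    np.save(f"{n}0.npy",c,allow_pickle=True)
E
```

```text
{'t': 0.0, 'joint_pos': [1.088, 0.333, -0.065, 1.461, 0.022, 1.35, -0.088], 'joint_vel': [0.002, -0.0, 0.001, 0.0, 0.0, -0.001, 0.001], 'joint_torque': [-0.001, -62.325, 0.024, -38.99, -0.062, 0.04, 0.0], 'tool_pos': [0.277, -0.56, 0.241], 'tool_rot': [-0.001, 0.974, 0.228, -0.0], 'force': [0.399, 0.369, -0.047], 'moment': [-0.001, 0.027, 0.077], 'finger_force': 0.0, 'opening': 0.087}
scene {'K': [[562.5706, 0.0, 317.3316], [0.0, 562.5706, 235.2763], [0.0, 0.0, 1.0]], 'T': [[0.6655, -0.4577, 0.5896, 1.2587], [0.7464, 0.4045, -0.5285, -0.6803], [0.0035, 0.7918, 0.6108, 0.8992], [0.0, 0.0, 0.0, 1.0]]}
top {'K': [[541.7636, 0.0, 330.9568], [0.0, 541.7636, 235.9054], [0.0, 0.0, 1.0]], 'T': [[0.0202, 0.9991, -0.0378, 0.4174], [-0.9998, 0.0204, 0.0038, 0.0147], [0.0045, 0.0377, 0.9993, 1.3564], [0.0, 0.0, 0.0, 1.0]]}
```

View pics/scene0.png

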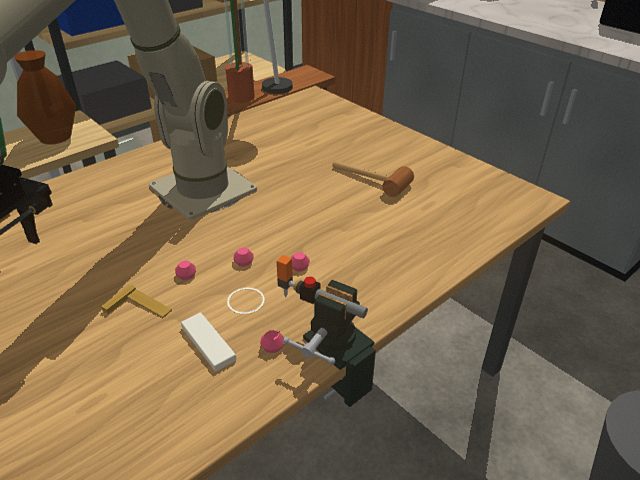

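View pics/top0.png

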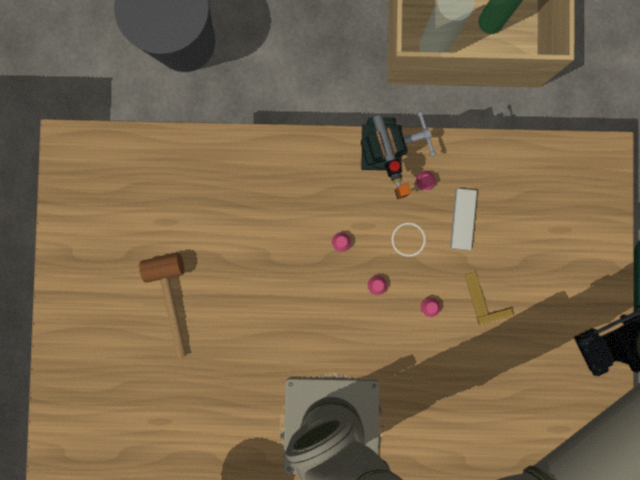

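Top view: four gems at (341,242), (377,285), (431,307) and (427,181). The leftmost, (341,242), is the target. The ring is at (408,240), the hone at (464,218), the button at (394,167) and the grip at (403,190). The scene view agrees.

```bash
cat > m.py <<'E'
from h import *
def blobs(c,f,amin=15):
    h=cv2.cvtColor(c["pixels"],cv2.COLOR_RGB2HSV).astype(int); m=f(h[...,0],h[...,1],h[...,2]).astype(np.uint8)
    n,_,st,ce=cv2.connectedComponentsWithStats(m)
    return [(ce[i],st[i]) for i in range(1,n) if st[i][4]>=amin]
pink=lambda h,s,v:(h>160)&(h<177)&(s>100)&(v>70)
red=lambda h,s,v:((h<4)|(h>177))&(s>180)&(v>120)
orange=lambda h,s,v:(h>5)&(h<14)&(s>200)&(v>120)
white=lambda h,s,v:(s<60)&(v>190)
def tri(a,pa,b,pb):
    A=[];B=[]
    for c,p in((a,pa),(b,pb)):
        o=np.array(c["T"])[:3,3];d=cast(c,*p,0)-o;d/=np.linalg.norm(d);P=np.eye(3)-np.outer(d,d);A.append(P);B.append(P@o)
    return np.linalg.solve(A[0]+A[1],B[0]+B[1])
E
python3 - <<'E'
from m import *
C={n:np.load(f"{n}0.npy",allow_pickle=True).item() for n in("scene","top")}
for n,c in C.items():
    print(n)
    for nm,f,z in(("pink",pink,.017),("red",red,.138),("orange",orange,.146),("white",white,0)):
        for ce,st in blobs(c,f):
            x,y,w,h,a=st
            if x<90 or y<100 or x>480 or y>380: continue
            print(nm,ce.round(1),st,cast(c,*ce,z).round(4), cast(c,x+w/2-.5,y+h/2-.5,z).round(4))
E
```

```text
scene
pink [242.9 256.5] [234 248  19  18 261] [ 0.3501 -0.11    0.017 ] [ 0.3502 -0.1097  0.017 ]
pink [299.6 261. ] [291 252  18  19 244] [ 0.455  -0.0171  0.017 ] [ 0.4547 -0.0172  0.017 ]
pink [184.9 269.9] [175 261  21  19 281] [ 0.2992 -0.2421  0.017 ] [ 0.2999 -0.2422  0.017 ]
pink [271.7 341.2] [261 331  22  22 375] [ 0.6118 -0.2255  0.017 ] [ 0.6122 -0.2263  0.017 ]
red [309.3 280.2] [304 277  11   7  64] [ 0.6234 -0.1318  0.138 ] [ 0.6226 -0.132   0.138 ]
orange [283.6 259.5] [277 255  14  10  75] [ 0.5467 -0.1358  0.146 ] [ 0.5466 -0.1359  0.146 ]
white [125.  140.6] [119 138  14   6  22] [-0.4207 -0.0388  0.    ] [-0.4203 -0.0374  0.    ]
white [245.3 300.9] [227 288  38  26 160] [ 0.4646 -0.1873  0.    ] [ 0.4638 -0.1861  0.    ]
white [207.7 338.4] [ 182  313   53   52 1229] [ 0.5035 -0.3131  0.    ] [ 0.5043 -0.3128  0.    ]
top
pink [425.3 180.3] [417 172  18  18 268] [ 0.6111 -0.222   0.017 ] [ 0.6107 -0.2225  0.017 ]
pink [341.1 241.6] [332 233  19  18 267] [ 0.4545 -0.0156  0.017 ] [ 0.4548 -0.0154  0.017 ]
pink [376.9 284.8] [368 276  19  19 275] [ 0.3498 -0.1062  0.017 ] [ 0.3493 -0.1063  0.017 ]
pink [430.1 306.6] [421 298  19  19 279] [ 0.2987 -0.238   0.017 ] [ 0.2978 -0.2379  0.017 ]
red [394.2 165.8] [390 162   9   9  68] [ 0.6251 -0.1299  0.138 ] [ 0.6247 -0.1293  0.138 ]
orange [403.5 189.7] [398 184  12  12  87] [ 0.5703 -0.1506  0.146 ] [ 0.5708 -0.1505  0.146 ]
```

Run:
```python
from m import *
C={n:np.load(f"{n}0.npy",allow_pickle=True).item() for n in("scene","top")}
c=C["top"];print([(cc.round(1),s) for cc,s in blobs(c,lambda h,s,v:(s<70)&(v>170)) if 380<cc[0]<430 and 200<cc[1]<260])
m=cv2.inRange(c["pixels"][215:265,385:433],(175,165,150),(255,255,255));ys,xs=np.nonzero(m)
(x,y),r=cv2.minEnclosingCircle(np.c_[xs,ys].astype(np.float32));print(len(xs),x+385,y+215,r,cast(c,x+385,y+215,0))
b=[tri(C["scene"],(309.3,279.8),C["top"],(394.2,165.8))];print(b)
for ce,st in blobs(c,orange): print(ce,cast(c,*ce,.167))
```

```text
[(array([408.2, 239.1]), array([391, 223,  35,  33, 205], dtype=int32))]
121 408.0540771484375 239.13893508911133 16.614416122436523 [ 0.46458656 -0.18376932  0.        ]
[array([ 0.62414205, -0.13069487,  0.13884183])]
[403.51724138 189.71264368] [ 0.56762955 -0.1476976   0.167     ]
```

```bash
python3 -m crank '{"grip":[1,1,1,1],"slide":[[0.07,0.23,0],[0.15,0.45,0],[0.22,0.68,0],[0.296,0.906,0]],"rotation":[[0,0,-0.08],[0,0,-0.167],[0,0,-0.167],[0,0,-0.167]]}'
for i in 1 2 3 4; do python3 -m crank '{"grip":[1,1,1,1],"slide":[[0.07,0.23,0],[0.15,0.45,0],[0.22,0.68,0],[0.296,0.906,0]],"rotation":[[0,0,0],[0,0,0],[0,0,0],[0,0,0]]}'|tail -1; done
python3 -m crank '{"grip":[1,1],"slide":[[0,0,0],[0,0,0]],"rotation":[[0,0,0],[0,0,0]]}'
python3 - <<'E'
from h import *
s=manip.sense();R=np.array(__import__('scipy.spatial.transform',fromlist=['x']).Rotation.from_quat(np.roll(s["tool_rot"],-1)).as_matrix());print(s["tool_pos"],R.round(3),np.round(s["joint_pos"],2))
c=manip.read_camera("wrist");cv2.imwrite("pics/w1.png",c["pixels"][:,:,::-1]);print({k:np.round(c[k],4).tolist() for k in c if k!="pixels"})
E
```

```text
t: 0.43
tool_pos: [0.3129, -0.4499, 0.241]
tool_rot: [-0.0, 0.987, 0.163, -0.0]
force: [-0.2, -1.1, 0.2]
opening: 0.0871
finger_force: 0.0
finger_force: 0.0
finger_force: 0.0
finger_force: 0.0
finger_force: 0.0
t: 1.93
tool_pos: [0.455, -0.0152, 0.2413]
tool_rot: [-0.0, 0.986, 0.165, -0.0]
force: [0.1, -1.6, 0.0]
opening: 0.087
finger_force: 0.0
[ 0.45495963 -0.01523391  0.24134752] [[ 0.945  0.326 -0.   ]
 [ 0.326 -0.945  0.   ]
 [-0.    -0.    -1.   ]] [ 0.54 -0.02 -0.59  1.86 -0.01  1.3  -1.29]
{'K': [[371.6483, 0.0, 314.9498], [0.0, 371.6483, 238.568], [0.0, 0.0, 1.0]], 'hand_eye': [[0.0007, 0.9697, 0.2445, 0.0669], [1.0, -0.0009, 0.0007, 0.0007], [0.0009, 0.2445, -0.9697, -0.1436], [0.0, 0.0, 0.0, 1.0]]}
```

View pics/w1.png

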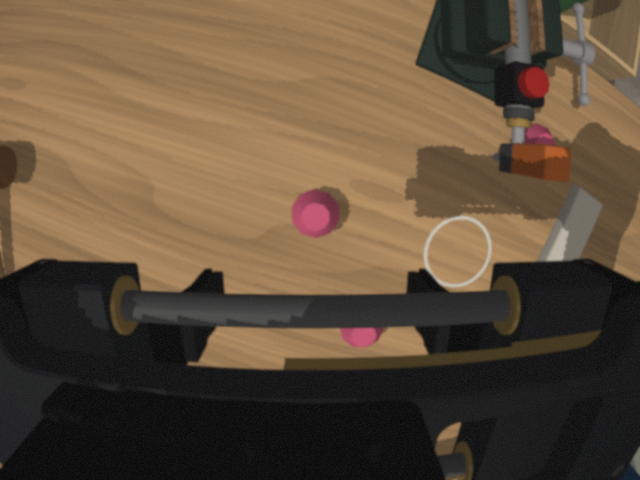

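The wrist view shows the target gem at (315,213) and the ring at (458,250). The button is at (533,82) and the grip at (540,161).

```bash
cat >> m.py <<'E'
from scipy.spatial.transform import Rotation
def wcast(c,s,u,v,z):
    K=np.array(c["K"]);H=np.array(c["hand_eye"]);a=(np.array([u,v])-K[:2,2])/K[0,0];r=np.hypot(*a)
    d=np.array([a[0]/r*np.sin(r),-a[1]/r*np.sin(r),-np.cos(r)])
    R=Rotation.from_quat(np.roll(s["tool_rot"],-1)).as_matrix();o=R@H[:3,3]+s["tool_pos"];d=R@H[:3,:3]@d
    return o+d*(z-o[2])/d[2]
def wmeas():
    s=manip.sense();c=manip.read_camera("wrist")
    for nm,f,z in(("pink",pink,.017),("red",red,.139),("orange",orange,.167),("white",white,0)):
        for ce,st in blobs(c,f,60):
            x,y,w,h,a=st; print(nm,ce.round(1),st,wcast(c,s,*ce,z).round(4),wcast(c,s,x+w/2-.5,y+h/2-.5,z).round(4))
    return s,c
E
python3 -c "
from m import *
wmeas()"
```

```text
pink [536.9 133.6] [524 123  29  20 418] [ 0.6234 -0.2189  0.017 ] [ 0.6252 -0.2199  0.017 ]
pink [313.6 212.4] [ 291  189   46   47 1673] [ 0.4555 -0.0153  0.017 ] [ 0.4559 -0.0151  0.017 ]
pink [359.8 334.9] [340 327  42  19 600] [ 0.3409 -0.1094  0.017 ] [ 0.3398 -0.1107  0.017 ]
red [534.4  79.9] [523  66  24  29 528] [ 0.6262 -0.1295  0.139 ] [ 0.6262 -0.1296  0.139 ]
white [480.8 240.1] [461 216  29  62 147] [ 0.4861 -0.2072  0.    ] [ 0.4768 -0.2032  0.    ]
white [430.9 240.6] [423 219  28  51 156] [ 0.4656 -0.1488  0.    ] [ 0.4642 -0.1566  0.    ]
white [453.8 282.5] [438 278  35   8  75] [ 0.4287 -0.1965  0.    ] [ 0.4303 -0.1974  0.    ]
```

```bash
python3 -c "
from m import *
s=manip.sense();c=manip.read_camera('wrist');print(wcast(c,s,457,251,0))"
python3 -m crank '{"grip":[1,1,1,1],"slide":[[0,0,-0.25],[0,0,-0.5],[0,0,-0.75],[0,0,-1]],"rotation":[[0,0,0],[0,0,0],[0,0,0],[0,0,0]]}' 5|tail -1
python3 -m crank '{"grip":[1,1,1,1,1],"slide":[[0,0,-0.25],[0,0,-0.5],[0,0,-0.7],[0,0,-0.8],[0,0,-0.8]],"rotation":[[0,0,0],[0,0,0],[0,0,0],[0,0,0],[0,0,0]]}'
python3 -m crank '{"grip":[0.7,0.65,0.6,0.57,0.5],"slide":[[0,0,0],[0,0,0],[0,0,0],[0,0,0],[0,0,0]],"rotation":[[0,0,0],[0,0,0],[0,0,0],[0,0,0],[0,0,0]]}'
```

```text
[ 0.46435484 -0.18459624  0.        ]
finger_force: 0.0
t: 2.83
tool_pos: [0.4531, -0.0174, 0.0234]
tool_rot: [-0.001, 0.987, 0.163, -0.002]
force: [-0.3, 0.4, -0.1]
opening: 0.0867
finger_force: 0.0
t: 3.25
tool_pos: [0.4556, -0.0167, 0.0264]
tool_rot: [0.0, 0.987, 0.163, 0.001]
force: [-0.1, 0.8, 0.1]
opening: 0.0611
finger_force: 0.0
```

```bash
python3 -m crank '{"grip":[0.5,0.5,0.5,0.5,0.5],"slide":[[0,0,0],[0,0,0],[0,0,0],[0,0,0],[0,0,0]],"rotation":[[0,0,0],[0,0,0],[0,0,0],[0,0,0],[0,0,0]]}'
```

```text
t: 3.67
tool_pos: [0.4552, -0.0165, 0.0258]
tool_rot: [0.0, 0.987, 0.164, 0.0]
force: [-1.1, -0.1, 5.9]
opening: 0.0496
finger_force: 5.0
```

```bash
for i in 1 2; do python3 -m crank '{"grip":[0.5,0.5,0.5,0.5,0.5],"slide":[[0.005,-0.1,0],[0.015,-0.27,0],[0.025,-0.44,0],[0.035,-0.6,0],[0.039,-0.7,0]],"rotation":[[0,0,0],[0,0,0],[0,0,0],[0,0,0],[0,0,0]]}'; done
python3 -m crank '{"grip":[0.5,0.5,0.5],"slide":[[0,0,0],[0,0,0],[0,0,0]],"rotation":[[0,0,0],[0,0,0],[0,0,0]]}'
python3 - <<'E'
from m import *
wmeas()
for n in("top","scene"):
    c=manip.read_camera(n);cv2.imwrite(f"pics/{n}2.png",cv2.resize(c["pixels"][160:340,180:460,::-1],None,fx=2.8,fy=2.8))
    for ce,st in blobs(c,pink): print(n,ce.round(1),st,cast(c,*ce,.017).round(4))
E
```

```text
t: 4.08
tool_pos: [0.4601, -0.1019, 0.0259]
tool_rot: [0.0, 0.987, 0.163, 0.0]
force: [-0.9, 3.3, 4.6]
opening: 0.0495
finger_force: 5.0
t: 4.5
tool_pos: [0.4647, -0.1859, 0.0258]
tool_rot: [0.0, 0.987, 0.163, 0.0]
force: [0.2, 3.4, 5.7]
opening: 0.0497
finger_force: 5.0
t: 4.75
tool_pos: [0.4646, -0.1848, 0.0258]
tool_rot: [0.0, 0.987, 0.163, 0.0]
force: [-0.5, -3.5, 4.1]
opening: 0.0496
finger_force: 5.0
pink [497.6  33.1] [ 449    0   95   77 6006] [ 0.6074 -0.2226  0.017 ] [ 0.6046 -0.2225  0.017 ]
pink [315.2 274.1] [ 260  245  110   50 4067] [ 0.4768 -0.1814  0.017 ] [ 0.4787 -0.1804  0.017 ]
pink [315.4 335.1] [ 275  328   81   20 1084] [ 0.4482 -0.1913  0.017 ] [ 0.4469 -0.1915  0.017 ]
white [615.6 149.8] [605 136  24  27 362] [ 0.5943 -0.3254  0.    ] [ 0.5951 -0.3259  0.    ]
white [232.2 266.4] [227 244  13  45 325] [ 0.4615 -0.1438  0.    ] [ 0.4618 -0.1442  0.    ]
white [311.6 349. ] [256 336 114  22 733] [ 0.4307 -0.1952 -0.    ] [ 0.4323 -0.1951  0.    ]
top [425.2 180.3] [416 172  19  18 272] [ 0.6111 -0.2219  0.017 ]
top [376.9 284.8] [368 276  19  19 277] [ 0.3499 -0.1061  0.017 ]
scene [185. 270.] [175 261  21  19 285] [ 0.2997 -0.2421  0.017 ]
scene [248.  296.9] [241 287  15  19 188] [ 0.4732 -0.1846  0.017 ]
scene [271.7 341.2] [260 331  23  22 378] [ 0.6119 -0.2256  0.017 ]
```

View pics/scene2.png

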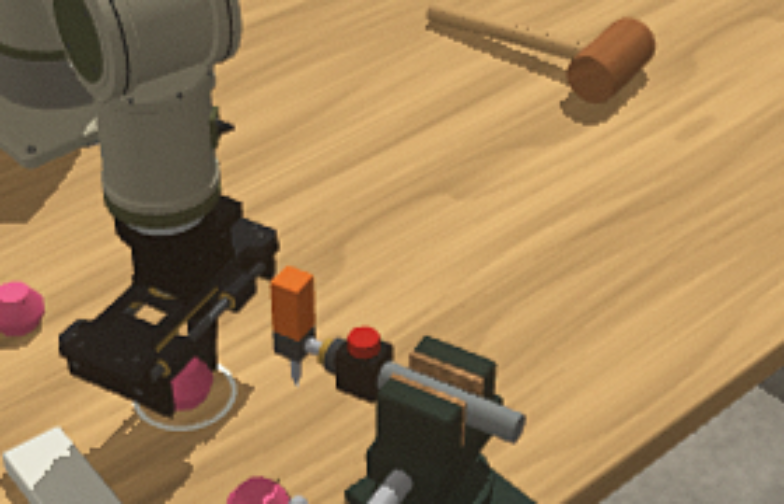

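The scene crop shows the gem, pinched at crop (190,385), inside the ring. Releasing it and rising.

```bash
python3 -m crank '{"grip":[0.6,0.7,0.8,0.8,0.8],"slide":[[0,0,0],[0,0,0],[0,0,0],[0,0,0],[0,0,0]],"rotation":[[0,0,0],[0,0,0],[0,0,0],[0,0,0],[0,0,0]]}' |tail -3
python3 -m crank '{"grip":[0.8,0.8,0.8,0.8,0.8],"slide":[[0,0,0.1],[0,0,0.3],[0,0,0.55],[0,0,0.8],[0,0,1]],"rotation":[[0,0,0],[0,0,0],[0,0,0],[0,0,0],[0,0,0]]}' |tail -3
python3 -m crank '{"grip":[0.6,0.4,0.2,0,0],"slide":[[0,0,0.25],[0,0,0.5],[0,0,0.75],[0,0,0.9],[0,0,0.9]],"rotation":[[0,0,0],[0,0,0],[0,0,0],[0,0,0],[0,0,0]]}'
python3 -m crank '{"grip":[0,0],"slide":[[0,0,0],[0,0,0]],"rotation":[[0,0,0],[0,0,0]]}'
python3 - <<'E'
from m import *
s,c=wmeas();print(s["tool_pos"]);cv2.imwrite("pics/w3.png",c["pixels"][:,:,::-1])
for n in("top","scene"):
    c=manip.read_camera(n)
    for ce,st in blobs(c,pink): print(n,ce.round(1),st,cast(c,*ce,.017).round(4))
E
```

```text
force: [1.1, 0.3, -1.0]
opening: 0.0672
finger_force: 0.0
force: [0.8, 0.2, -0.0]
opening: 0.0698
finger_force: 0.0
t: 6.15
tool_pos: [0.4659, -0.1846, 0.2587]
tool_rot: [0.002, 0.986, 0.164, 0.003]
force: [-0.5, 0.1, 0.0]
opening: 0.0437
finger_force: 0.0
t: 6.32
tool_pos: [0.4639, -0.1842, 0.2532]
tool_rot: [-0.0, 0.987, 0.164, -0.0]
force: [-0.7, -0.3, -0.5]
opening: 0.0309
finger_force: 0.0
pink [396.1  90.1] [ 374   68   45   45 1555] [ 0.6115 -0.2217  0.017 ] [ 0.6116 -0.2215  0.017 ]
pink [315.3 210.3] [ 293  188   45   45 1560] [ 0.4653 -0.1844  0.017 ] [ 0.4655 -0.184   0.017 ]
pink [312.9 348.9] [294 338  39  20 602] [ 0.3091 -0.2348  0.017 ] [ 0.311  -0.2344  0.017 ]
red [316.1   7.9] [300   0  33  19 514] [ 0.6232 -0.131   0.139 ] [ 0.6223 -0.1313  0.139 ]
white [464.2 143.4] [455 137  23  12 143] [ 0.5898 -0.317  -0.    ] [ 0.5916 -0.3188  0.    ]
white [314.3 206.7] [276 169  78  77 899] [ 0.4659 -0.1831  0.    ] [ 0.4656 -0.1834  0.    ]
white [431.8 239.9] [ 402  216   61   47 1865] [ 0.4742 -0.3216  0.    ] [ 0.4752 -0.3215 -0.    ]
[ 0.46389298 -0.18421451  0.25317314]
top [425.3 180.3] [417 172  18  18 270] [ 0.6111 -0.222   0.017 ]
top [377.  284.8] [368 276  19  19 274] [ 0.3497 -0.1062  0.017 ]
scene [242.8 256.5] [234 248  19  18 260] [ 0.35  -0.11   0.017]
scene [185.  269.9] [175 261  21  19 283] [ 0.2995 -0.242   0.017 ]
scene [244.6 295.5] [234 286  22  20 320] [ 0.4646 -0.1876  0.017 ]
scene [271.7 341.2] [260 331  23  22 376] [ 0.6118 -0.2256  0.017 ]
```

View pics/w3.png

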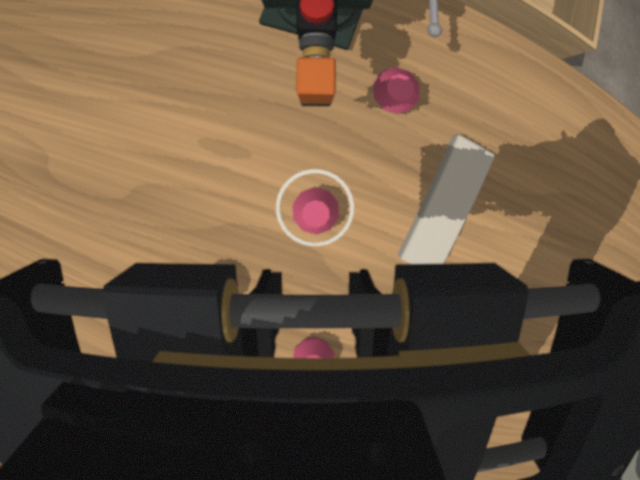

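The gem sits centred in the ring: gem (315,210), ring (314,207). The grip (316,80) and button (316,8) line up with the tool's x axis. Next, the button.

```bash
for i in 1 2; do python3 -m crank '{"grip":[0,0,0,0],"slide":[[0.15,0.05,0],[0.35,0.12,0],[0.55,0.185,0],[0.667,0.225,0]],"rotation":[[0,0,0],[0,0,0],[0,0,0],[0,0,0]]}' |tail -6; done
python3 -m crank '{"grip":[0,0,0,0,0],"slide":[[0,0,-0.2],[0,0,-0.4],[0,0,-0.6],[0,0,-0.69],[0,0,-0.69]],"rotation":[[0,0,0],[0,0,0],[0,0,0],[0,0,0],[0,0,0]]}'
python3 - <<'E'
from m import *
c=manip.read_camera("scene");cv2.imwrite("pics/s4.png",cv2.resize(c["pixels"][220:370,220:420,::-1],None,fx=4,fy=4))
E
```

```text
t: 6.8
tool_pos: [0.5458, -0.1562, 0.2526]
tool_rot: [-0.001, 0.986, 0.164, -0.0]
force: [-0.1, 0.3, 0.9]
opening: 0.0013
finger_force: 0.0
t: 7.13
tool_pos: [0.6258, -0.1291, 0.2521]
tool_rot: [-0.001, 0.986, 0.164, -0.001]
force: [-0.2, -0.2, 0.2]
opening: 0.0003
finger_force: 0.0
t: 7.55
tool_pos: [0.6226, -0.1304, 0.1673]
tool_rot: [-0.001, 0.987, 0.164, -0.003]
force: [0.7, -0.3, -0.2]
opening: 0.0006
finger_force: 0.0
```

View pics/s4.png

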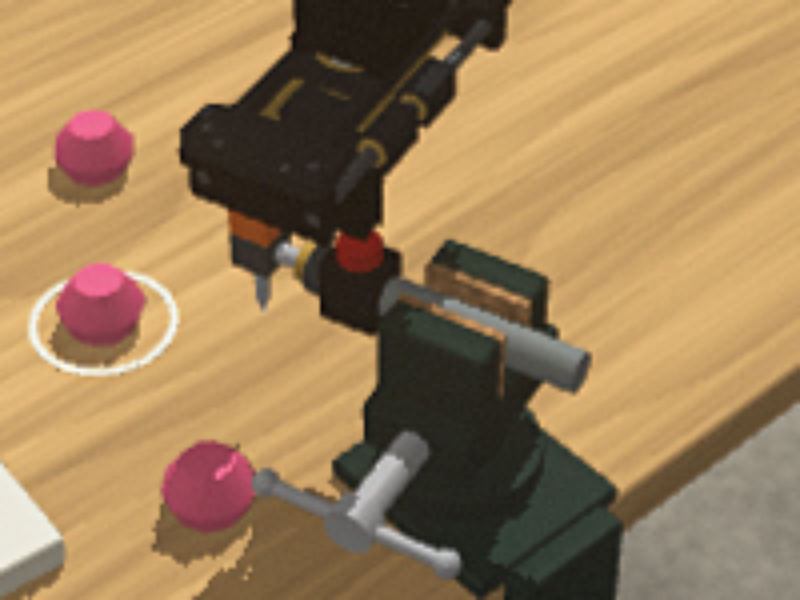

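The closed fingertips stand over the red button at crop (358,250), and the gem is in the ring at (100,305). Pressing.

```bash
python3 -m crank '{"grip":[0,0,0,0,0],"slide":[[0,0,-0.04],[0,0,-0.07],[0,0,-0.1],[0,0,-0.12],[0,0,-0.14]],"rotation":[[0,0,0],[0,0,0],[0,0,0],[0,0,0],[0,0,0]]}'
python3 -m crank '{"grip":[0,0,0],"slide":[[0,0,-0.02],[0,0,-0.03],[0,0,-0.03]],"rotation":[[0,0,0],[0,0,0],[0,0,0]]}'
```

```text
t: 8.02
tool_pos: [0.6249, -0.1306, 0.1547]
tool_rot: [0.0, 0.987, 0.164, 0.001]
force: [0.0, -0.7, 3.9]
opening: 0.0004
finger_force: 2.0
t: 8.27
tool_pos: [0.625, -0.1306, 0.1523]
tool_rot: [0.001, 0.987, 0.164, 0.001]
force: [-4.1, 0.3, 14.9]
opening: 0.0006
finger_force: 6.8
```

```bash
python3 -m crank '{"grip":[0,0,0,0,0],"slide":[[0,0,-0.02],[0,0,-0.02],[0,0,0.2],[0,0,0.5],[0,0,0.83]],"rotation":[[0,0,0],[0,0,0],[0,0,0],[0,0,0],[0,0,0]]}'
python3 -m crank '{"grip":[0.3,0.6,0.7,0.7,0.7],"slide":[[-0.1,-0.034,0],[-0.25,-0.086,0],[-0.4,-0.137,0],[-0.473,-0.162,0],[-0.473,-0.162,0]],"rotation":[[0,0,0],[0,0,0],[0,0,0],[0,0,0],[0,0,0]]}'
python3 -m crank '{"grip":[0.7,0.7,0.7,0.7,0.7],"slide":[[0,0,0],[0,0,0],[0,0,0],[0,0,0],[0,0,0]],"rotation":[[0,0,0],[0,0,0],[0,0,0],[0,0,0],[0,0,0]]}'|tail -6
python3 - <<'E'
from m import *
s,c=wmeas()
for n in("top","scene"):
    c=manip.read_camera(n)
    for ce,st in blobs(c,orange): print(n,ce.round(1),st,cast(c,*ce,.167).round(4))
    for ce,st in blobs(c,red): print(n,"red",ce.round(1),st)
E
```

```text
t: 8.68
tool_pos: [0.6233, -0.1304, 0.2496]
tool_rot: [-0.001, 0.987, 0.164, -0.002]
force: [0.8, -0.1, -0.6]
opening: 0.0005
finger_force: 0.0
t: 9.1
tool_pos: [0.5662, -0.1513, 0.25]
tool_rot: [0.001, 0.987, 0.163, -0.0]
force: [0.1, -0.5, 0.3]
opening: 0.0259
finger_force: 0.0
t: 9.52
tool_pos: [0.568, -0.1495, 0.2497]
tool_rot: [-0.0, 0.986, 0.164, -0.0]
force: [0.6, -0.1, 0.6]
opening: 0.057
finger_force: 0.0
pink [394.6 195.1] [ 373  173   44   45 1550] [ 0.6122 -0.2217  0.017 ] [ 0.6123 -0.2215  0.017 ]
pink [314.5 292.2] [301 289  27   6 111] [ 0.4844 -0.1779  0.017 ] [ 0.485  -0.1771  0.017 ]
red [315.5 154.4] [299 139  33  32 811] [ 0.6266 -0.1303  0.139 ] [ 0.6265 -0.13    0.139 ]
white [455.5 260.1] [426 238  60  54 900] [ 0.5663 -0.3234  0.    ] [ 0.5614 -0.3258  0.    ]
white [313.8 278.7] [279 270  71  24 312] [ 0.4932 -0.1741  0.    ] [ 0.49   -0.1754  0.    ]
white [313.9 332.2] [294 329  41   7 130] [ 0.4283 -0.1963  0.    ] [ 0.4286 -0.1963  0.    ]
scene [282.4 262.2] [277 255  14  24  77] [ 0.5716 -0.1581  0.167 ]
scene red [309.4 282.8] [304 279  12   8  68]
```

```bash
python3 -m crank '{"grip":[0.7,0.7,0.7,0.7,0.7],"slide":[[0,0,-0.2],[0,0,-0.45],[0,0,-0.7],[0,0,-0.858],[0,0,-0.858]],"rotation":[[0,0,0],[0,0,0],[0,0,0],[0,0,0],[0,0,0]]}' 30
for i in 1 2; do python3 -m crank '{"grip":[0.5,0.4,0.3,0.2,0.1],"slide":[[0,0,0],[0,0,0],[0,0,0],[0,0,0],[0,0,0]],"rotation":[[0,0,0],[0,0,0],[0,0,0],[0,0,0],[0,0,0]]}'; done
```

```text
t: 10.08
tool_pos: [0.5652, -0.1496, 0.1427]
tool_rot: [-0.001, 0.987, 0.164, -0.003]
force: [-0.4, -0.6, -0.4]
opening: 0.0608
finger_force: 0.0
t: 10.5
tool_pos: [0.5682, -0.1501, 0.1482]
tool_rot: [0.0, 0.987, 0.164, 0.001]
force: [-0.4, -0.1, 0.4]
opening: 0.0351
finger_force: 0.0
t: 10.92
tool_pos: [0.5675, -0.1496, 0.147]
tool_rot: [-0.0, 0.987, 0.164, -0.0]
force: [-2.7, 3.2, 2.9]
opening: 0.0239
finger_force: 30.0
```

```bash
for i in 1 2; do python3 -m crank '{"grip":[0,0,0,0,0],"slide":[[-0.06,-0.0205,0],[-0.15,-0.0515,0],[-0.25,-0.0855,0],[-0.35,-0.12,0],[-0.43,-0.147,0]],"rotation":[[0,0,0],[0,0,0],[0,0,0],[0,0,0],[0,0,0]]}'; done
python3 -m crank '{"grip":[0,0,0],"slide":[[0,0,0],[0,0,0],[0,0,0]],"rotation":[[0,0,0],[0,0,0],[0,0,0]]}'
```

```text
t: 11.33
tool_pos: [0.5155, -0.1668, 0.147]
tool_rot: [-0.001, 0.986, 0.164, 0.001]
force: [3.0, 4.7, -2.3]
opening: 0.0235
finger_force: 30.0
t: 11.75
tool_pos: [0.4645, -0.1837, 0.1469]
tool_rot: [-0.001, 0.986, 0.164, 0.001]
force: [6.9, 6.3, -5.3]
opening: 0.0239
finger_force: 30.0
t: 12.0
tool_pos: [0.4648, -0.1836, 0.1469]
tool_rot: [-0.001, 0.986, 0.164, 0.001]
force: [7.1, 6.6, -3.7]
opening: 0.0239
finger_force: 30.0
```

```bash
python3 -m crank '{"grip":[0,0,0,0],"slide":[[-0.015,-0.005,0],[-0.03,-0.011,0],[-0.03,-0.011,0],[-0.03,-0.011,0]],"rotation":[[0,0,0],[0,0,0],[0,0,0],[0,0,0]]}'
python3 - <<'E'
from m import *
for n in("scene","top"):
    c=manip.read_camera(n)
    if n=="scene": cv2.imwrite("pics/s5.png",cv2.resize(c["pixels"][220:370,200:400,::-1],None,fx=4,fy=4))
    for ce,st in blobs(c,pink): print(n,ce.round(1),st,cast(c,*ce,.017).round(4))
E
```

```text
t: 12.33
tool_pos: [0.4627, -0.1842, 0.147]
tool_rot: [-0.001, 0.986, 0.165, 0.002]
force: [13.8, 7.2, -10.4]
opening: 0.0239
finger_force: 30.0
scene [250.3 257. ] [249 252   4  11  33] [ 0.3635 -0.0975  0.017 ]
scene [185.  269.9] [175 261  21  19 285] [ 0.2995 -0.2421  0.017 ]
scene [244.6 295.6] [234 286  22  20 324] [ 0.4649 -0.1877  0.017 ]
scene [271.6 341.1] [261 330  22  23 382] [ 0.6115 -0.2254  0.017 ]
top [425.4 180.3] [416 171  20  20 273] [ 0.6112 -0.2222  0.017 ]
top [376.9 284.8] [368 276  19  19 277] [ 0.3499 -0.1061  0.017 ]
```

View pics/s5.png

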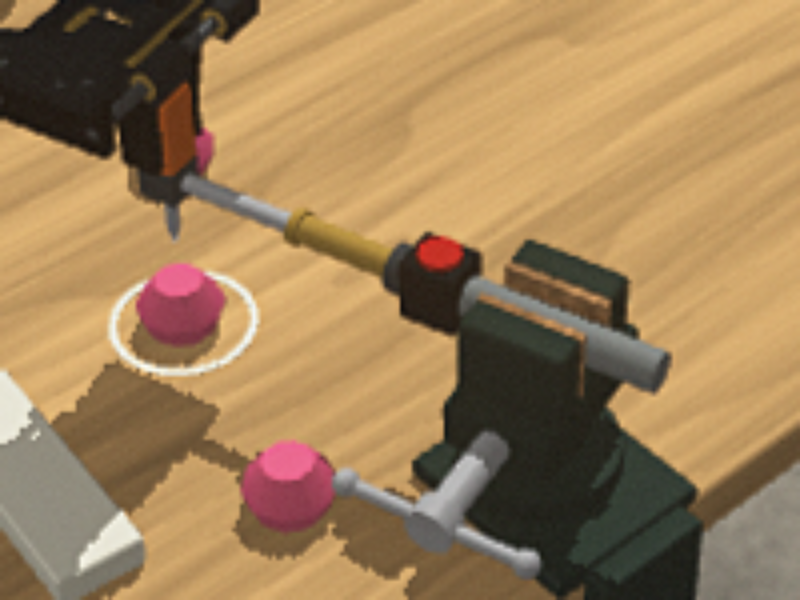

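The crop shows both sections out, with the needle (175,225) over the gem (180,305). The button is down and the gem is in the ring. The last pull raised the force from 7 to 14 N for only 2 mm of travel, so the pointer is at its second stop.

```bash
python3 -c "
from cell import manip
print(manip.sign_off())"
```

```text
the job is handed in; nothing more can be done
None
```

The job is handed in, with no verdict returned: the gem is inside the chalk ring, the button is pressed in, and the gripper is holding the pointer at its second stop with the needle over the gem.

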